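# Star-tighten the comb press

## Task

Clamp the comb blanks evenly in the small press: on a first pass turn each of the four knobs clockwise just until you feel its foot bear on the platen (no more than some 20 degrees beyond first touch), always crossing to the diagonally opposite knob of a pair before starting the other pair. Then go round a second time, crossing in the same way, and turn each knob home to its solid stop. Leave the things lying around the press where they are.

Things in the scene. Friction and masses are not known exactly. Their poses are not given: they have to be found in the camera images.
- unit1: knob 1 of the ring of four; opposite it on the diagonal is knob 3, the other two are its neighbours. Origin on the knob's axis at the bridge top, z up. Fixed collar 28 mm wide, 6 mm high; above it the round knurled black knob, 44 mm diameter, from 8 to 32 mm above the origin: grip it across the diameter at any yaw, 20 to 30 mm up.
- unit2: knob 2 of the ring of four; opposite it on the diagonal is knob 4, the other two are its neighbours. Origin on the knob's axis at the bridge top, z up. Fixed collar 28 mm wide, 6 mm high; above it the round knurled black knob, 44 mm diameter, from 8 to 32 mm above the origin: grip it across the diameter at any yaw, 20 to 30 mm up.
- unit3: knob 3 of the ring of four; opposite it on the diagonal is knob 1, the other two are its neighbours. Origin on the knob's axis at the bridge top, z up. Fixed collar 28 mm wide, 6 mm high; above it the round knurled black knob, 44 mm diameter, from 8 to 32 mm above the origin: grip it across the diameter at any yaw, 20 to 30 mm up.
- unit4: knob 4 of the ring of four; opposite it on the diagonal is knob 2, the other two are its neighbours. Origin on the knob's axis at the bridge top, z up. Fixed collar 28 mm wide, 6 mm high; above it the round knurled black knob, 44 mm diameter, from 8 to 32 mm above the origin: grip it across the diameter at any yaw, 20 to 30 mm up.
- ring (a point): centre of the ring of knobs, at bridge-top height. All knobs: clockwise from above lowers a sprung 18 mm steel foot, 6 mm per rad. Unmarked, start angle unknown: foot 0.1 to 1.1 rad short of the platen. Torque while turning: about 0.25 N m friction while free, a step to 0.37 at touch (20 N on the platen within 0.13 rad), then slowly up to 0.46 (36 N) at a solid stop 0.85 rad after touch. Stays where left.
- platen: loose aluminium pressure plate, 168 x 136 x 8 mm, lying on three comb blanks under the four feet, inside the press; turning on against the stop does no harm, the grip just slips. When the hand stands still on a knob the friction part of the torque may read lower or reversed; the step at touch still shows; origin at the centre of its underside, z up.
- press: fixed comb press: grey bed 215 x 160 x 20 mm, comb blanks on it, two steel bridges (205 x 30 mm, tops 70 mm above the desk) along its x axis at y = +-55 mm carrying two knobs each, at x = +-60 mm. Origin at the centre of the underside, z up.
- fork: bystander: dull steel tuning fork, 111 mm long, 7 mm thick, lying on the desk; origin at the yoke, underside; tines to +x.
- cover: bystander: nickel-silver cover plate, 100 x 30 x 10 mm; origin at the centre of the underside.
- pipe: bystander: round brass pitch pipe, 60 mm diameter, 14 mm high; origin at the centre of the underside.
- wedge: bystander: boxwood reed wedge, 70 x 16 x 10 mm; origin at the centre of the underside.
Mind the look-alikes: they are no part of the job. There is more than one size of the platen; the job needs the smallest.

How it is judged:
By the outcome, as a careful person would: the job done as asked, in the order asked, and still so for the second after the job is handed in, with the robot touching nothing.
It also fails if it takes over 72 s, if anything falls off the work surface, if the arm or the gripper's body presses on something with over 40 N, if the wrist force passes 120 N, or if a joint passes its speed limit or range.

## Robot

A 6-joint arm with a two-finger parallel gripper is mounted at the origin on the work surface. World frame = base frame: x ahead of the robot, y to its left, z up, the work surface at z = 0. Lengths are in m, angles in rad, forces in N, time in s.
With the tool pointing down it reaches from about 0.35 to 0.85 m from the base axis. Payload 8.1 kg.
Tool frame: the origin (TCP) lies at the very end of the fingers, on their centre line; the grasp point (between the pads) lies 19 mm behind it; z points along the fingers, y is the direction in which the jaws open and shut (so a half turn about z gives the same grasp; the last joint's range is limited). The gripper opens to 93 mm and grips with 3 to 60 N. Pads are 15 mm wide; open, the fingers measure 128 mm over their backs; the gripper's body (75 mm by 188 mm) begins 65 mm behind the grasp point.
Start: joints at [-1.335, 0.13, 1.488, -0, 1.523, -0.085], TCP at [0.189, -0.569, 0.219] pointing down, gripper open.
Joint ranges: [-2.96, 2.96], [-0.89, 2.26], [0.02, 2.5], [-1.34, 4.48], [0, 2.73], [-2.66, 2.66]. Speed limits (rad/s): [2.39, 2.39, 2.79, 3.14, 3.14, 3.14].

## Interface

Orientations are given as a rotation vector (axis times angle).
In Python, from plant import robot gives the robot as it stands.
- The arm moves only by the tool jog_arm, never from a script. Its argument "commands" is a list of rows, each a list of 3 entries, a list of its own where there are three numbers: the shift along the world's x, y, z scaled (see below), then the turn, a rotation vector about the world's x, y, z scaled (see below), then the closure, from -1 (fully open) to 1 (shut), so that 0 is half open. In form: [[[tx, ty, tz], [ax, ay, az], hand], ...]. A call has 1 to 10 rows; each row is the pose to reach, as a shift and turn from the pose measured when the call began, turning the shorter way round; what a row does not reach only later rows make up. The controller multiplies each number of a shift by 0.6 m and each number of a turn by 2 pi rad. A row lasts 1/8 s, in which the tool goes at most 62.5 mm and 10.7 degrees, less where a joint would pass 70% of its speed; a pose out of reach is approached as far as the arm can. A call with a number of a shift or a turn outside -1 to 1 is refused whole. A call with a gripper value outside its range is refused whole. The fingers move at their own pace and stop on an object; "newtons" is the grip in N (left out, the last holds). Time passes only in rows, so rows that repeat a pose let the fingers close. It gives the time, the measured TCP pose, the force and the opening at its end, in the units of the state.
- robot.read_state(): the state, without advancing time (a new reading comes with each control period).
- robot.read_camera(name): name is "scene" or "top" or "wrist"; returns a dict with "pixels" (384x512x3 uint8, red, green, blue), "fovy" (degrees; the focal length in pixels is half the picture's height over the tangent of half this angle, whatever the lens; pixels are square), "cx", "cy" (the principal point, pixels), "rvec" (rotation vector, rad) and "tvec" (3), from world to camera coordinates, as OpenCV has them; the wrist camera has in their place "tool_from_camera" (4x4, takes a point from camera to tool coordinates, whose origin is the TCP and whose axes are the flange's). Camera axes: x right, y down, z forward; pixel columns grow to the right and rows downward; lengths in m; the calibration is good to about 2 mm. A picture is of the moment at which its call begins: read the wrist's pose just before it. There is no depth.
- robot.close_job(): hands the job in, once; it reports no verdict.
Trained networks look in the newest picture that a camera, given by its name, has taken for a name from the list of things; names that differ only in an ending like _2 or _b are one class to them, and where a whole thing is asked for, a point or a joint stands for the part that bears it (a point fixed in the world has none). Each returns a list of dicts, best first, with "p" (0 to 1); they miss things now and then, are a little off and sometimes report something else, mostly with a low value. They report only what shows in the picture. A call takes as long as a camera call. They do not tell look-alikes from the thing itself.
- robot.trace(camera, name): "pixels" (384x512 bool, what is visible of it) and "uv" ([column, row] in pixels, amid what is visible of it).
The state is a dict: "t": time; "q": joint angles; "dq": joint speeds; "joint_torque": joint torques, N m; "tool_pos": TCP position; "orientation": TCP orientation; "force": force on the tool from outside, world axes, zero at the start; "wrist_torque": the same for the moment, N m; "opening": finger opening in m.
Only numpy, scipy, OpenCV 4.12 (cv2) and the standard library are available. Lean on these libraries where they do the work, as an engineer would, in place of code of your own. Each camera call takes 0.05 s, during which the arm holds its last target.

## Working session

There is one attempt and no reset: what is moved stays moved. The work goes in short steps, Python scripts to look and compute and a tool call to move; the robot and the scene stay as the last step left them, time stands still between calls to the robot, and variables do not carry over. Pictures are saved under pics/ and viewed, and the job is handed in when it is done.

Besides the shell and the picture viewer there is one more tool, called as name([rows], argument=value, ...), one row to a line, values as JSON. jog_arm: Moves the arm, as the interface text tells. Shifts and turns lie within -1 to 1; 1 stands for 0.6 m of shift or 2 pi rad of turn. Its arguments: {"type":"object","properties":{"commands":{"type":"array"},"newtons":{"type":"number"}},"required":["commands"]}

```bash
ls; mkdir -p pics
python3 - <<'E'
from plant import robot
import cv2
s=robot.read_state(); print({k:s[k] for k in s})
for c in ("scene","top"):
    r=robot.read_camera(c); cv2.imwrite(f"pics/{c}0.png",cv2.cvtColor(r["pixels"],cv2.COLOR_RGB2BGR))
    print(c,r["fovy"],r["cx"],r["cy"],r["rvec"],r["tvec"])
    for n in ("unit1","platen","press"):
        for d in robot.trace(c,n): print(c,n,d["p"],d["uv"],d["pixels"].sum())
E
```

```text
pics
{'t': 0.0, 'q': array([-1.33542592e+00,  1.31164648e-01,  1.48926036e+00,  4.99418034e-06,
        1.52300711e+00, -8.53693706e-02]), 'dq': array([-0.00024548,  0.00106934,  0.00058795, -0.00155966, -0.00099399,
        0.0006549 ]), 'joint_torque': array([-5.47922718e-04, -5.59856558e+01, -4.91753983e+01,  7.66737806e-02,
        3.55784199e-02, -1.49923981e-04]), 'tool_pos': array([ 0.18906903, -0.56883501,  0.21759576]), 'orientation': array([-3.09946956e+00, -5.01366724e-01,  2.08569804e-04]), 'force': array([ 0.22274469,  0.14797699, -0.31997602]), 'wrist_torque': array([ 0.02288549,  0.05643925, -0.02452457]), 'opening': 0.09304207717967734}
scene 53.80624876697896 257.29899013950387 189.75000777127474 [ 0.63154636  2.57341153 -1.22443649] [ 0.3771359  -0.07378638  1.11101424]
scene unit1 0.61 [218.0, 164.2] 318
scene unit1 0.59 [182.1, 189.0] 323
scene unit1 0.58 [209.3, 208.6] 415
scene unit1 0.53 [249.2, 182.5] 342
scene platen 0.93 [228.6, 336.8] 10395
scene platen 0.86 [217.0, 198.4] 1586
scene platen 0.57 [419.3, 274.8] 7122
scene press 0.73 [212.1, 218.3] 2959
top 42.43508404655651 254.2369548724238 185.690759979542 [ 2.14228349 -2.1768529   0.15894086] [0.05387009 0.47022724 1.1764888 ]
top unit1 0.78 [297.6, 125.0] 302
top unit1 0.71 [315.1, 172.7] 288
top unit1 0.69 [257.0, 144.1] 319
top unit1 0.59 [271.9, 192.2] 324
top platen 0.89 [151.5, 124.5] 5845
top platen 0.85 [137.7, 291.3] 6909
top platen 0.64 [289.1, 161.8] 2070
```

View pics/scene0.png

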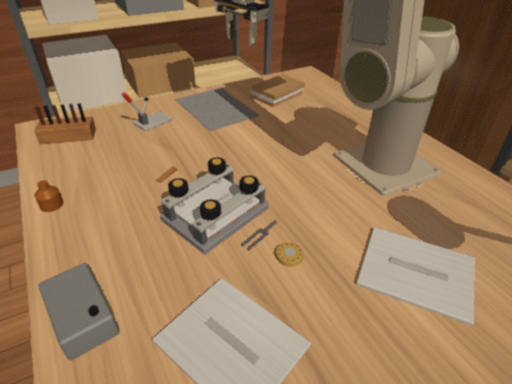

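View pics/top0.png

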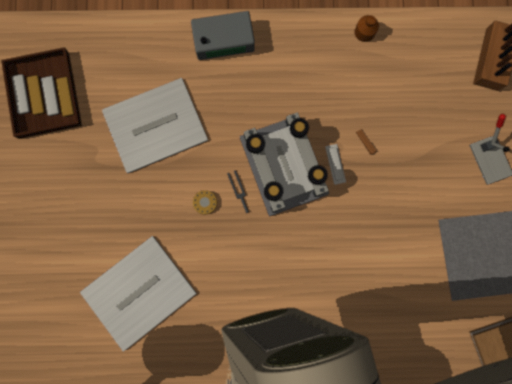

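```bash
cat > h.py <<'E'
from plant import robot
import numpy as np, cv2
from scipy.spatial.transform import Rotation as R
def K(r):
    f=r["pixels"].shape[0]/2/np.tan(np.radians(r["fovy"])/2)
    return np.array([[f,0,r["cx"]],[0,f,r["cy"]],[0,0,1]])
def ray(r,uv,z):
    Rm,_=cv2.Rodrigues(np.array(r["rvec"])); t=np.array(r["tvec"])
    c=-Rm.T@t; d=Rm.T@np.linalg.inv(K(r))@np.array([uv[0],uv[1],1.])
    return c+d*(z-c[2])/d[2]
def st():
    s=robot.read_state(); Rm=R.from_rotvec(s["orientation"]).as_matrix()
    yaw=np.arctan2(Rm[1,1],Rm[0,1])
    print("t%.2f pos %s jawyaw %.3f tilt %.3f q6 %.2f F %s T %s open %.4f"%(s["t"],s["tool_pos"].round(4),yaw,np.arccos(-Rm[2,2]),s["q"][5],s["force"].round(2),s["wrist_torque"].round(3),s["opening"]))
    return s,yaw
E
python3 - <<'E'
from h import *
P={}
for c in ("scene","top"):
    r=robot.read_camera(c)
    L=[]
    im=cv2.cvtColor(r["pixels"],cv2.COLOR_RGB2BGR).copy()
    for d in robot.trace(c,"unit1"):
        m=d["pixels"]; 
        L.append((d["p"],d["uv"],ray(r,d["uv"],0.09).round(4)))
        im[m]=im[m]//2+np.array([0,0,127],np.uint8)
    # gold caps
    hsv=cv2.cvtColor(r["pixels"],cv2.COLOR_RGB2HSV)
    for l in L: print(c,*l)
    for d in robot.trace(c,"unit1"):
        ys,xs=np.nonzero(d["pixels"]);x0,x1,y0,y1=xs.min(),xs.max()+1,ys.min(),ys.max()+1
        h=hsv[y0:y1,x0:x1]; g=(h[...,0]>10)&(h[...,0]<32)&(h[...,1]>90)&(h[...,2]>90)&d["pixels"][y0:y1,x0:x1]
        yy,xx=np.nonzero(g)
        print(" cap",g.sum(),xx.mean()+x0,yy.mean()+y0, ray(r,(xx.mean()+x0,yy.mean()+y0),0.102).round(4))
    x,y=(212,200) if c=="scene" else (289,165)
    crop=im[y-70:y+70,x-90:x+90]; cv2.imwrite(f"pics/{c}1.png",cv2.resize(crop,None,fx=4,fy=4))
E
```

```text
scene 0.94 [211.4, 210.9] [0.5665 0.0501 0.09  ]
scene 0.83 [247.2, 182.6] [ 0.4538 -0.0034  0.09  ]
scene 0.71 [178.8, 189.3] [ 0.6043 -0.0516  0.09  ]
scene 0.52 [217.1, 166.2] [ 0.4904 -0.0961  0.09  ]
 cap 75 209.82666666666665 204.46666666666667 [0.566  0.0423 0.102 ]
 cap 95 248.38947368421051 178.93684210526317 [ 0.452  -0.0007  0.102 ]
 cap 91 176.72527472527472 181.96703296703296 [ 0.6034 -0.0645  0.102 ]
 cap 77 216.45454545454547 160.41558441558442 [ 0.4882 -0.1037  0.102 ]
top 0.9 [315.2, 174.1] [ 0.4883 -0.0953  0.09  ]
top 0.77 [297.1, 124.8] [ 0.6067 -0.0564  0.09  ]
top 0.66 [273.2, 192.7] [0.4461 0.0036 0.09  ]
top 0.62 [254.9, 142.9] [0.5645 0.044  0.09  ]
 cap 70 317.95714285714286 173.94285714285715 [ 0.4867 -0.1     0.102 ]
 cap 67 299.23880597014926 125.95522388059702 [ 0.6008 -0.0601  0.102 ]
 cap 72 273.4166666666667 190.09722222222223 [0.4507 0.0036 0.102 ]
 cap 67 255.08955223880596 142.08955223880596 [0.5637 0.0437 0.102 ]
```

View pics/top1.png

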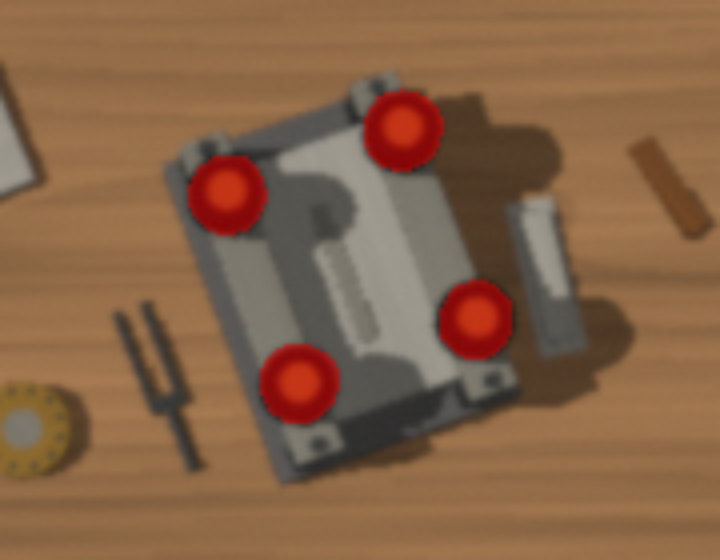

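View pics/scene1.png

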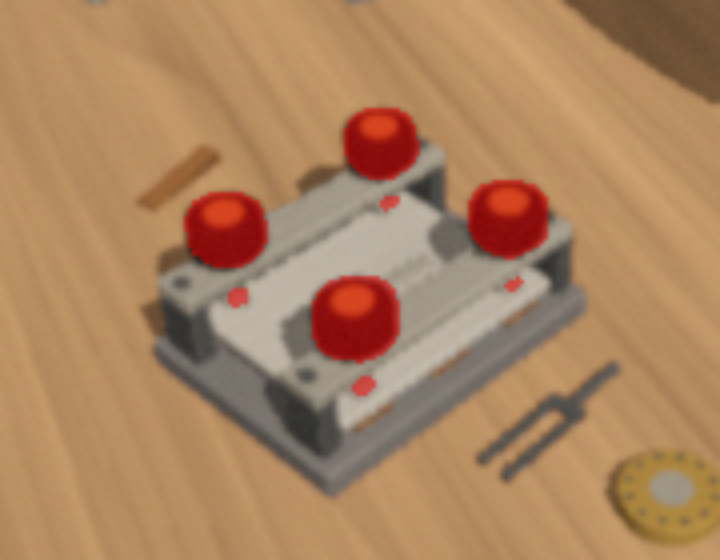

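jog_arm([
  [[0.4985,0.7785,-0.06],[0,0,0.3255],-1],
  [[0.4985,0.7785,-0.06],[0,0,0.3255],-1],
  [[0.4985,0.7785,-0.06],[0,0,0.3255],-1],
  [[0.4985,0.7785,-0.06],[0,0,0.3255],-1],
  [[0.4985,0.7785,-0.06],[0,0,0.3255],-1],
  [[0.4985,0.7785,-0.06],[0,0,0.3255],-1],
  [[0.4985,0.7785,-0.06],[0,0,0.3255],-1],
  [[0.4985,0.7785,-0.06],[0,0,0.3255],-1],
  [[0.4985,0.7785,-0.06],[0,0,0.3255],-1],
  [[0.4985,0.7785,-0.06],[0,0,0.3255],-1],
], newtons=50)

```text
t: 1.95
tool_pos: [0.4896, -0.0986, 0.1824]
orientation: [-1.415, -2.805, -0.002]
force: [-0.3, -1.5, 0.7]
opening: 0.093
```

```bash
python3 -c "
from h import *
s,y=st()
r=robot.read_camera('wrist'); cv2.imwrite('pics/w1.png',cv2.cvtColor(r['pixels'],cv2.COLOR_RGB2BGR))
M=np.array(r['tool_from_camera']);Rt=R.from_rotvec(s['orientation']).as_matrix()
for d in robot.trace('wrist','unit1'):
    dd=Rt@M[:3,:3]@np.linalg.inv(K(r))@np.array([*d['uv'],1.]); c=s['tool_pos']+Rt@M[:3,3]
    print(d['p'],d['uv'],(c+dd*(.1-c[2])/dd[2]).round(4))
"
```

```text
t1.95 pos [ 0.4896 -0.0986  0.1824] jawyaw 0.636 tilt 0.001 q6 -0.94 F [-0.31 -1.48  0.67] T [ 0.032 -0.152  0.019] open 0.0930
0.95 [295.8, 62.4] [0.4514 0.0043 0.1   ]
0.8 [385.0, 225.2] [ 0.5957 -0.0528  0.1   ]
0.62 [435.6, 113.0] [0.563  0.0406 0.1   ]
0.59 [250.6, 194.1] [ 0.485  -0.0996  0.1   ]
```

View pics/w1.png

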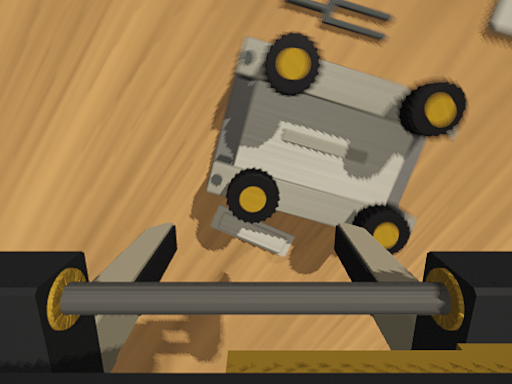

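jog_arm([
  [[-0.0035,-0.0043,-0.08],[0,0,0],-1],
  [[-0.0035,-0.0043,-0.14],[0,0,0],-1],
  [[-0.0035,-0.0043,-0.174],[0,0,0],-0.3],
  [[-0.0035,-0.0043,-0.174],[0,0,0],-0.1],
  [[-0.0035,-0.0043,-0.174],[0,0,0],-0.05],
])

```text
t: 2.68
tool_pos: [0.4871, -0.1045, 0.0794]
orientation: [1.427, 2.797, 0.0]
force: [0.8, -0.2, -0.5]
opening: 0.0676
```

```bash
python3 -c "
from h import *
s,y=st()"
```

```text
t2.67 pos [ 0.4871 -0.1045  0.0794] jawyaw 0.627 tilt 0.001 q6 -0.94 F [ 0.82 -0.22 -0.45] T [ 0.025 -0.075 -0.027] open 0.0676
```

jog_arm([
  [[0.0005,0.0055,0],[0,0,0],0],
  [[0.0005,0.0055,0],[0,0,0],1],
  [[0.0005,0.0055,0],[0,0,0],1],
  [[0.0005,0.0055,0],[0,0,0],1],
  [[0.0005,0.0055,0],[0,0,0],1],
], newtons=50)

```text
t: 3.3
tool_pos: [0.4888, -0.1008, 0.0806]
orientation: [1.426, 2.795, 0.003]
force: [4.6, 3.1, 2.5]
opening: 0.0435
```

```bash
python3 -c "
from h import *
s,y=st()"
```

```text
t3.30 pos [ 0.4888 -0.1008  0.0806] jawyaw 0.627 tilt 0.004 q6 -0.93 F [4.55 3.07 2.51] T [ 0.558 -0.714 -0.009] open 0.0435
```

jog_arm([
  [[0,0,0],[0,0,-0.008],1],
  [[0,0,0],[0,0,-0.016],1],
])

```text
t: 3.55
tool_pos: [0.4888, -0.1009, 0.0806]
orientation: [1.566, 2.719, 0.002]
force: [0.3, -0.4, -1.3]
opening: 0.0438
```

```bash
python3 -c "
from h import *
s,y=st()"
```

```text
t3.55 pos [ 0.4888 -0.1009  0.0806] jawyaw 0.525 tilt 0.004 q6 -0.83 F [ 0.3  -0.37 -1.28] T [-0.131 -0.155  0.207] open 0.0438
```

jog_arm([
  [[0,0,0],[0,0,-0.008],1],
  [[0,0,0],[0,0,-0.016],1],
])

```text
t: 3.8
tool_pos: [0.4888, -0.1009, 0.0806]
orientation: [1.702, 2.635, 0.001]
force: [1.3, -0.1, -1.4]
opening: 0.0433
```

```bash
python3 -c "
from h import *
s,y=st()"
```

```text
t3.80 pos [ 0.4888 -0.1009  0.0806] jawyaw 0.424 tilt 0.004 q6 -0.73 F [ 1.29 -0.05 -1.43] T [-0.13  -0.092  0.271] open 0.0433
```

jog_arm([
  [[0,0,0],[0,0,-0.008],1],
  [[0,0,0],[0,0,-0.016],1],
])

```text
t: 4.05
tool_pos: [0.4887, -0.1009, 0.0806]
orientation: [1.834, 2.545, 0.0]
force: [0.8, 0.1, -1.2]
opening: 0.0436
```

```bash
python3 -c "
from h import *
s,y=st()"
```

```text
t4.05 pos [ 0.4887 -0.1009  0.0806] jawyaw 0.322 tilt 0.004 q6 -0.63 F [ 0.77  0.12 -1.16] T [-0.059 -0.127  0.245] open 0.0436
```

jog_arm([
  [[0,0,0],[0,0,-0.008],1],
  [[0,0,0],[0,0,-0.016],1],
])

```text
t: 4.3
tool_pos: [0.4886, -0.1009, 0.0806]
orientation: [1.962, 2.448, -0.001]
force: [0.1, -0.3, -1.0]
opening: 0.0431
```

```bash
python3 -c "
from h import *
s,y=st()"
```

```text
t4.30 pos [ 0.4886 -0.1009  0.0806] jawyaw 0.220 tilt 0.004 q6 -0.52 F [ 0.13 -0.31 -0.98] T [-0.047 -0.146  0.283] open 0.0431
```

jog_arm([
  [[0,0,0],[0,0,-0.008],1],
  [[0,0,0],[0,0,-0.016],1],
])

```text
t: 4.55
tool_pos: [0.4885, -0.101, 0.0806]
orientation: [2.084, 2.345, -0.002]
force: [1.2, 0.9, -1.3]
opening: 0.0433
```

```bash
python3 -c "
from h import *
s,y=st()"
```

```text
t4.55 pos [ 0.4885 -0.101   0.0806] jawyaw 0.118 tilt 0.004 q6 -0.42 F [ 1.21  0.88 -1.29] T [ 0.016 -0.118  0.259] open 0.0433
```

jog_arm([
  [[0,0,0],[0,0,-0.008],1],
  [[0,0,0],[0,0,-0.016],1],
])

```text
t: 4.8
tool_pos: [0.4885, -0.101, 0.0806]
orientation: [2.2, 2.236, -0.003]
force: [1.0, -0.4, -1.9]
opening: 0.0432
```

```bash
python3 -c "
from h import *
s,y=st()"
```

```text
t4.80 pos [ 0.4885 -0.101   0.0806] jawyaw 0.016 tilt 0.005 q6 -0.32 F [ 1.01 -0.39 -1.91] T [-0.001 -0.164  0.26 ] open 0.0432
```

jog_arm([
  [[0,0,0],[0,0,-0.008],1],
  [[0,0,0],[0,0,-0.016],1],
])

```text
t: 5.05
tool_pos: [0.4884, -0.101, 0.0806]
orientation: [2.311, 2.121, -0.003]
force: [0.6, -0.6, 0.2]
opening: 0.0429
```

```bash
python3 -c "
from h import *
s,y=st()"
```

```text
t5.05 pos [ 0.4884 -0.101   0.0806] jawyaw -0.086 tilt 0.005 q6 -0.22 F [ 0.63 -0.63  0.18] T [-0.043 -0.114  0.2  ] open 0.0429
```

jog_arm([
  [[0,0,0],[0,0,-0.008],1],
  [[0,0,0],[0,0,-0.016],1],
])

```text
t: 5.3
tool_pos: [0.4883, -0.101, 0.0806]
orientation: [2.417, 2.001, -0.004]
force: [0.4, -0.9, -0.9]
opening: 0.0434
```

```bash
python3 -c "
from h import *
s,y=st()"
```

```text
t5.30 pos [ 0.4883 -0.101   0.0806] jawyaw -0.188 tilt 0.005 q6 -0.11 F [ 0.45 -0.88 -0.92] T [-0.028 -0.118  0.247] open 0.0434
```

jog_arm([
  [[0,0,0],[0,0,-0.008],1],
  [[0,0,0],[0,0,-0.016],1],
])

```text
t: 5.55
tool_pos: [0.4882, -0.101, 0.0806]
orientation: [2.515, 1.875, -0.005]
force: [1.3, 0.3, -1.7]
opening: 0.0431
```

```bash
python3 -c "
from h import *
s,y=st()"
```

```text
t5.55 pos [ 0.4882 -0.101   0.0806] jawyaw -0.290 tilt 0.005 q6 -0.01 F [ 1.33  0.34 -1.74] T [ 0.018 -0.17   0.214] open 0.0431
```

jog_arm([
  [[0,0,0],[0,0,-0.008],1],
  [[0,0,0],[0,0,-0.016],1],
])

```text
t: 5.8
tool_pos: [0.4882, -0.1009, 0.0806]
orientation: [2.608, 1.745, -0.006]
force: [-0.3, 1.0, -0.9]
opening: 0.0436
```

```bash
python3 -c "
from h import *
s,y=st()"
```

```text
t5.80 pos [ 0.4882 -0.1009  0.0806] jawyaw -0.391 tilt 0.005 q6 0.09 F [-0.33  1.01 -0.94] T [-0.018 -0.061  0.237] open 0.0436
```

jog_arm([
  [[0,0,0],[0,0,-0.008],1],
  [[0,0,0],[0,0,-0.016],1],
])

```text
t: 6.05
tool_pos: [0.4881, -0.1009, 0.0806]
orientation: [2.693, 1.61, -0.006]
force: [0.8, -1.0, -0.8]
opening: 0.0435
```

```bash
python3 -c "
from h import *
s,y=st()"
```

```text
t6.05 pos [ 0.4881 -0.1009  0.0806] jawyaw -0.493 tilt 0.006 q6 0.19 F [ 0.75 -0.98 -0.78] T [ 0.088 -0.11   0.341] open 0.0435
```

jog_arm([
  [[0,0,0],[0,0,-0.005],1],
  [[0,0,0],[0,0,-0.01],1],
])

```text
t: 6.3
tool_pos: [0.4881, -0.1009, 0.0806]
orientation: [2.743, 1.523, -0.007]
force: [0.7, 0.4, -1.3]
opening: 0.043
```

```bash
python3 -c "
from h import *
s,y=st()"
```

```text
t6.30 pos [ 0.4881 -0.1009  0.0806] jawyaw -0.557 tilt 0.006 q6 0.26 F [ 0.68  0.42 -1.33] T [ 0.106 -0.14   0.368] open 0.0430
```

jog_arm([
  [[0,0,0],[0,0,0],-0.4],
  [[0,0,0],[0,0,0],-0.6],
  [[0,0,0.05],[0,0,0],-0.8],
  [[0,0,0.1],[0,0,0],-0.8],
  [[0.06,0.12,0.1],[0,0,0.03],-0.8],
  [[0.1278,0.238,0.1],[0,0,0.229],-0.8],
  [[0.1278,0.238,0.1],[0,0,0.229],-0.8],
  [[0.1278,0.238,0.1],[0,0,0.229],-0.8],
  [[0.1278,0.238,0.1],[0,0,0.229],-0.8],
  [[0.1278,0.238,0.1],[0,0,0.229],-0.8],
])

```text
t: 7.55
tool_pos: [0.5647, 0.0421, 0.1405]
orientation: [1.498, 2.755, -0.003]
force: [0.7, 0.6, 0.2]
opening: 0.0835
```

```bash
python3 -c "
from h import *
s,y=st()"
```

```text
t7.55 pos [0.5647 0.0421 0.1405] jawyaw 0.575 tilt 0.006 q6 -0.59 F [0.69 0.61 0.15] T [ 0.029 -0.074  0.006] open 0.0835
```

jog_arm([
  [[0,0,-0.03],[0,0,0.04],-0.6],
  [[0,0,-0.1],[0,0,0.04],-0.3],
  [[0,0,-0.1],[0,0,0.04],0],
  [[0,0,-0.1],[0,0,0.04],1],
  [[0,0,-0.1],[0,0,0.04],1],
  [[0,0,-0.1],[0,0,0.04],1],
  [[0,0,-0.1],[0,0,0.04],1],
], newtons=50)

```text
t: 8.43
tool_pos: [0.5662, 0.0424, 0.0824]
orientation: [1.14, 2.918, 0.001]
force: [1.1, 2.7, 6.1]
opening: 0.0428
```

```bash
python3 -c "
from h import *
s,y=st()"
```

```text
t8.43 pos [0.5662 0.0424 0.0824] jawyaw 0.826 tilt 0.008 q6 -0.84 F [1.11 2.72 6.06] T [ 0.335 -0.215 -0.131] open 0.0428
```

jog_arm([
  [[0,0,0],[0,0,-0.008],1],
  [[0,0,0],[0,0,-0.016],1],
])

```text
t: 8.68
tool_pos: [0.5661, 0.0423, 0.0825]
orientation: [1.287, 2.856, -0.0]
force: [0.7, 0.7, -1.0]
opening: 0.0431
```

```bash
python3 -c "
from h import *
s,y=st()"
```

```text
t8.68 pos [0.5661 0.0423 0.0825] jawyaw 0.724 tilt 0.008 q6 -0.74 F [ 0.71  0.74 -0.96] T [ 0.078 -0.153  0.21 ] open 0.0431
```

jog_arm([
  [[0,0,0],[0,0,-0.008],1],
  [[0,0,0],[0,0,-0.016],1],
])

```text
t: 8.93
tool_pos: [0.566, 0.0422, 0.0825]
orientation: [1.431, 2.787, -0.002]
force: [0.7, 0.8, -1.8]
opening: 0.0432
```

```bash
python3 -c "
from h import *
s,y=st()"
```

```text
t8.93 pos [0.566  0.0422 0.0825] jawyaw 0.622 tilt 0.009 q6 -0.63 F [ 0.68  0.85 -1.81] T [ 0.067 -0.205  0.246] open 0.0432
```

jog_arm([
  [[0,0,0],[0,0,-0.008],1],
  [[0,0,0],[0,0,-0.016],1],
])

```text
t: 9.18
tool_pos: [0.5659, 0.0422, 0.0825]
orientation: [1.572, 2.711, -0.003]
force: [1.2, 1.1, -2.1]
opening: 0.0427
```

```bash
python3 -c "
from h import *
s,y=st()"
```

```text
t9.18 pos [0.5659 0.0422 0.0825] jawyaw 0.520 tilt 0.009 q6 -0.53 F [ 1.17  1.11 -2.09] T [ 0.073 -0.176  0.342] open 0.0427
```

jog_arm([
  [[0,0,0],[0,0,-0.008],1],
  [[0,0,0],[0,0,-0.016],1],
])

```text
t: 9.43
tool_pos: [0.5658, 0.0421, 0.0825]
orientation: [1.708, 2.627, -0.004]
force: [2.1, 1.6, -1.3]
opening: 0.0433
```

```bash
python3 -c "
from h import *
s,y=st()"
```

```text
t9.43 pos [0.5658 0.0421 0.0825] jawyaw 0.418 tilt 0.009 q6 -0.43 F [ 2.13  1.56 -1.29] T [ 0.113 -0.153  0.401] open 0.0433
```

jog_arm([
  [[0,0,0],[0,0,0],-0.4],
  [[0,0,0],[0,0,0],-0.6],
  [[0,0,0.05],[0,0,0],-0.8],
  [[0,0,0.1],[0,0,0],-0.8],
  [[0.03,-0.09,0.1],[0,0,0.03],-0.8],
  [[0.0603,-0.1733,0.1],[0,0,0.047],-0.8],
  [[0.0603,-0.1733,0.1],[0,0,0.047],-0.8],
  [[0.0603,-0.1733,0.1],[0,0,0.047],-0.8],
])

```text
t: 10.42
tool_pos: [0.6016, -0.0619, 0.1423]
orientation: [1.305, 2.849, -0.002]
force: [-0.8, 0.1, 0.1]
opening: 0.0836
```

```bash
python3 -c "
from h import *
s,y=st()"
```

```text
t10.43 pos [ 0.6016 -0.0619  0.1423] jawyaw 0.712 tilt 0.008 q6 -0.90 F [-0.83  0.15  0.14] T [-0.029 -0.116 -0.013] open 0.0836
```

jog_arm([
  [[0,0,-0.05],[0,0,0],-0.6],
  [[0,0,-0.104],[0,0,0],-0.3],
  [[0,0,-0.104],[0,0,0],0],
  [[0,0,-0.104],[0,0,0],1],
  [[0,0,-0.104],[0,0,0],1],
  [[0,0,-0.104],[0,0,0],1],
  [[0,0,-0.104],[0,0,0],1],
], newtons=50)

```text
t: 11.3
tool_pos: [0.6027, -0.0616, 0.0818]
orientation: [1.304, 2.847, 0.0]
force: [-1.9, 3.0, 6.4]
opening: 0.043
```

```bash
python3 -c "
from h import *
s,y=st()"
```

```text
t11.30 pos [ 0.6027 -0.0616  0.0818] jawyaw 0.712 tilt 0.010 q6 -0.90 F [-1.88  3.04  6.4 ] T [0.528 0.259 0.075] open 0.0430
```

jog_arm([
  [[0,0,0],[0,0,-0.008],1],
  [[0,0,0],[0,0,-0.016],1],
])

```text
t: 11.55
tool_pos: [0.6026, -0.0616, 0.0819]
orientation: [1.447, 2.777, -0.001]
force: [0.1, -0.2, -2.7]
opening: 0.0431
```

```bash
python3 -c "
from h import *
s,y=st()"
```

```text
t11.55 pos [ 0.6026 -0.0616  0.0819] jawyaw 0.610 tilt 0.010 q6 -0.79 F [ 0.09 -0.24 -2.67] T [ 0.01  -0.019  0.185] open 0.0431
```

jog_arm([
  [[0,0,0],[0,0,-0.008],1],
  [[0,0,0],[0,0,-0.016],1],
])

```text
t: 11.8
tool_pos: [0.6025, -0.0617, 0.0819]
orientation: [1.587, 2.7, -0.002]
force: [-0.1, 0.7, -3.1]
opening: 0.0433
```

```bash
python3 -c "
from h import *
s,y=st()"
```

```text
t11.80 pos [ 0.6025 -0.0617  0.0819] jawyaw 0.508 tilt 0.010 q6 -0.69 F [-0.13  0.67 -3.11] T [ 0.024 -0.077  0.341] open 0.0433
```

jog_arm([
  [[0,0,0],[0,0,-0.008],1],
  [[0,0,0],[0,0,-0.016],1],
])

```text
t: 12.05
tool_pos: [0.6023, -0.0618, 0.0819]
orientation: [1.722, 2.616, -0.003]
force: [0.1, -0.0, -2.6]
opening: 0.0432
```

```bash
python3 -c "
from h import *
s,y=st()"
```

```text
t12.05 pos [ 0.6023 -0.0618  0.0819] jawyaw 0.406 tilt 0.010 q6 -0.59 F [ 0.05 -0.01 -2.62] T [-0.038 -0.019  0.347] open 0.0432
```

jog_arm([
  [[0,0,0],[0,0,-0.004],1],
  [[0,0,0],[0,0,-0.008],1],
])

```text
t: 12.3
tool_pos: [0.6023, -0.0618, 0.0819]
orientation: [1.788, 2.571, -0.004]
force: [-0.1, 0.6, -2.8]
opening: 0.0433
```

```bash
python3 -c "
from h import *
s,y=st()"
```

```text
t12.30 pos [ 0.6023 -0.0618  0.0819] jawyaw 0.355 tilt 0.010 q6 -0.54 F [-0.05  0.64 -2.85] T [ 0.104 -0.114  0.393] open 0.0433
```

jog_arm([
  [[0,0,0],[0,0,0],-0.4],
  [[0,0,0],[0,0,0],-0.6],
  [[0,0,0.05],[0,0,0],-0.8],
  [[0,0,0.1],[0,0,0],-0.8],
  [[-0.1,0.05,0.1],[0,0,0.03],-0.8],
  [[-0.2505,0.1065,0.1],[0,0,0.074],-0.8],
  [[-0.2505,0.1065,0.1],[0,0,0.074],-0.8],
  [[-0.2505,0.1065,0.1],[0,0,0.074],-0.8],
  [[-0.2505,0.1065,0.1],[0,0,0.074],-0.8],
])

```text
t: 13.42
tool_pos: [0.453, 0.0019, 0.1428]
orientation: [1.148, 2.911, 0.0]
force: [-0.3, -0.4, -0.3]
opening: 0.0837
```

```bash
python3 -c "
from h import *
s,y=st()"
```

```text
t13.43 pos [0.453  0.0019 0.1428] jawyaw 0.820 tilt 0.012 q6 -0.93 F [-0.26 -0.37 -0.26] T [-0.037 -0.146 -0.047] open 0.0837
```

jog_arm([
  [[-0.001,0,-0.05],[0,0,0],-0.6],
  [[-0.001,0,-0.105],[0,0,0],-0.3],
  [[-0.001,0,-0.105],[0,0,0],0],
  [[-0.001,0,-0.105],[0,0,0],1],
  [[-0.001,0,-0.105],[0,0,0],1],
  [[-0.001,0,-0.105],[0,0,0],1],
  [[-0.001,0,-0.105],[0,0,0],1],
], newtons=50)

```text
t: 14.3
tool_pos: [0.454, 0.0017, 0.0814]
orientation: [1.147, 2.908, 0.002]
force: [2.3, -0.6, 6.1]
opening: 0.0434
```

```bash
python3 -c "
from h import *
s,y=st()"
```

```text
t14.30 pos [0.454  0.0017 0.0814] jawyaw 0.820 tilt 0.016 q6 -0.93 F [ 2.3  -0.6   6.14] T [-0.029 -0.526 -0.092] open 0.0434
```

jog_arm([
  [[0,0,0],[0,0,-0.008],1],
  [[0,0,0],[0,0,-0.016],1],
])

```text
t: 14.55
tool_pos: [0.4539, 0.0015, 0.0815]
orientation: [1.293, 2.846, -0.0]
force: [0.8, -0.3, 0.4]
opening: 0.043
```

```bash
python3 -c "
from h import *
s,y=st()"
```

```text
t14.55 pos [0.4539 0.0015 0.0815] jawyaw 0.718 tilt 0.016 q6 -0.82 F [ 0.84 -0.26  0.36] T [-0.17  -0.171  0.268] open 0.0430
```

jog_arm([
  [[0,0,0],[0,0,-0.008],1],
  [[0,0,0],[0,0,-0.016],1],
])

```text
t: 14.8
tool_pos: [0.4537, 0.0013, 0.0815]
orientation: [1.436, 2.776, -0.002]
force: [1.1, -1.5, 0.4]
opening: 0.0435
```

```bash
python3 -c "
from h import *
s,y=st()"
```

```text
t14.80 pos [0.4537 0.0013 0.0815] jawyaw 0.616 tilt 0.016 q6 -0.72 F [ 1.07 -1.52  0.42] T [-0.223 -0.14   0.217] open 0.0435
```

jog_arm([
  [[0,0,0],[0,0,-0.008],1],
  [[0,0,0],[0,0,-0.016],1],
])

```text
t: 15.05
tool_pos: [0.4534, 0.0012, 0.0815]
orientation: [1.576, 2.7, -0.005]
force: [1.0, -2.1, -0.5]
opening: 0.0432
```

```bash
python3 -c "
from h import *
s,y=st()"
```

```text
t15.05 pos [0.4534 0.0012 0.0815] jawyaw 0.514 tilt 0.016 q6 -0.61 F [ 0.97 -2.13 -0.53] T [-0.217 -0.23   0.238] open 0.0432
```

jog_arm([
  [[0,0,0],[0,0,-0.008],1],
  [[0,0,0],[0,0,-0.016],1],
])

```text
t: 15.3
tool_pos: [0.4531, 0.001, 0.0815]
orientation: [1.711, 2.616, -0.007]
force: [0.4, -0.9, 0.8]
opening: 0.0431
```

```bash
python3 -c "
from h import *
s,y=st()"
```

```text
t15.30 pos [0.4531 0.001  0.0815] jawyaw 0.412 tilt 0.016 q6 -0.51 F [ 0.36 -0.88  0.8 ] T [-0.171 -0.18   0.287] open 0.0431
```

jog_arm([
  [[0,0,0],[0,0,-0.008],1],
  [[0,0,0],[0,0,-0.016],1],
])

```text
t: 15.55
tool_pos: [0.4529, 0.0009, 0.0815]
orientation: [1.843, 2.526, -0.009]
force: [0.5, -0.9, 0.5]
opening: 0.0434
```

```bash
python3 -c "
from h import *
s,y=st()"
```

```text
t15.55 pos [0.4529 0.0009 0.0815] jawyaw 0.311 tilt 0.016 q6 -0.41 F [ 0.52 -0.94  0.49] T [-0.217 -0.181  0.228] open 0.0434
```

jog_arm([
  [[0,0,0],[0,0,-0.008],1],
  [[0,0,0],[0,0,-0.016],1],
])

```text
t: 15.8
tool_pos: [0.4526, 0.0009, 0.0814]
orientation: [1.969, 2.43, -0.011]
force: [0.9, -0.7, 0.3]
opening: 0.043
```

```bash
python3 -c "
from h import *
s,y=st()"
```

```text
t15.80 pos [0.4526 0.0009 0.0814] jawyaw 0.209 tilt 0.016 q6 -0.30 F [ 0.86 -0.73  0.27] T [-0.137 -0.126  0.37 ] open 0.0430
```

jog_arm([
  [[0,0,0],[0,0,-0.008],1],
  [[0,0,0],[0,0,-0.016],1],
])

```text
t: 16.05
tool_pos: [0.4523, 0.0008, 0.0815]
orientation: [2.09, 2.327, -0.013]
force: [-0.3, -0.2, -0.2]
opening: 0.0428
```

```bash
python3 -c "
from h import *
s,y=st()"
```

```text
t16.05 pos [0.4523 0.0008 0.0815] jawyaw 0.107 tilt 0.016 q6 -0.20 F [-0.34 -0.24 -0.16] T [-0.053 -0.076  0.367] open 0.0428
```

```bash
python3 -c "
from h import *
s,y=st()
yt=.40
Rt=np.column_stack([[np.sin(yt),-np.cos(yt),0],[np.cos(yt),np.sin(yt),0],[0,0,-1]])
print(np.linalg.det(Rt),(R.from_matrix(Rt)*R.from_rotvec(s['orientation']).inv()).as_rotvec()/2/np.pi)
"
```

```text
t16.05 pos [0.4523 0.0008 0.0815] jawyaw 0.107 tilt 0.016 q6 -0.20 F [-0.34 -0.24 -0.16] T [-0.053 -0.076  0.367] open 0.0428Traceback (most recent call last):
  File "<string>", line 6, in <module>
    print(np.linalg.det(Rt),(R.from_matrix(Rt)*R.from_rotvec(s['orientation']).inv()).as_rotvec()/2/np.pi)
                             ~~~~~~~~~~~~~^^^^
  File "scipy/spatial/transform/_rotation.pyx", line 1143, in scipy.spatial.transform._rotation.Rotation.from_matrix
ValueError: Non-positive determinant (left-handed or null coordinate frame) in rotation matrix 0: [[ 0.38941834  0.92106099  0.        ]
 [-0.92106099  0.38941834  0.        ]
 [ 0.          0.         -1.        ]].
```

```bash
python3 -c "
from h import *
s,y=st()
yt=.40
Rt=np.column_stack([[-np.sin(yt),np.cos(yt),0],[np.cos(yt),np.sin(yt),0],[0,0,-1]])
print((R.from_matrix(Rt)*R.from_rotvec(s['orientation']).inv()).as_rotvec()/2/np.pi)
"
```

```text
t16.05 pos [0.4523 0.0008 0.0815] jawyaw 0.107 tilt 0.016 q6 -0.20 F [-0.34 -0.24 -0.16] T [-0.053 -0.076  0.367] open 0.0428
[0.00229249 0.00113983 0.04659171]
```

jog_arm([
  [[0,0,0],[0,0,0],-0.4],
  [[0,0,0],[0,0,0],-0.6],
  [[0,0,0.05],[0,0,0],-0.8],
  [[0,0,0.1],[0,0,0],-0.8],
  [[0.03,-0.08,0.1],[0.0023,0.0011,0.03],-0.8],
  [[0.0597,-0.17,0.1],[0.0023,0.0011,0.0466],-0.8],
  [[0.0597,-0.17,0.1],[0.0023,0.0011,0.0466],-0.8],
  [[0.0597,-0.17,0.1],[0.0023,0.0011,0.0466],-0.8],
])

```text
t: 17.05
tool_pos: [0.4877, -0.101, 0.1411]
orientation: [-1.737, -2.616, -0.0]
force: [0.4, 0.2, -0.6]
opening: 0.0838
```

```bash
python3 -c "
from h import *
s,y=st()"
```

```text
t17.05 pos [ 0.4877 -0.101   0.1411] jawyaw 0.398 tilt 0.001 q6 -0.71 F [ 0.37  0.17 -0.59] T [-0.022 -0.115 -0.017] open 0.0838
```

jog_arm([
  [[0.0005,0,-0.05],[0,0,0],-0.6],
  [[0.0005,0,-0.101],[0,0,0],-0.3],
  [[0.0005,0,-0.101],[0,0,0],0],
  [[0.0005,0,-0.101],[0,0,0],1],
  [[0.0005,0,-0.101],[0,0,0],1],
  [[0.0005,0,-0.101],[0,0,0],1],
  [[0.0005,0,-0.101],[0,0,0],1],
], newtons=60)

```text
t: 17.92
tool_pos: [0.4888, -0.1008, 0.0821]
orientation: [1.738, 2.617, 0.002]
force: [-3.3, 2.8, 7.0]
opening: 0.0431
```

jog_arm([
  [[0,0,0],[0,0,-0.016],1],
  [[0,0,0],[0,0,-0.032],1],
  [[0,0,0],[0,0,-0.048],1],
  [[0,0,0],[0,0,-0.064],1],
  [[0,0,0],[0,0,-0.08],1],
])

```text
t: 18.55
tool_pos: [0.4885, -0.1009, 0.0822]
orientation: [2.337, 2.099, 0.001]
force: [-2.9, -1.1, -1.9]
opening: 0.0432
```

```bash
python3 -c "
from h import *
s,y=st()"
```

```text
t18.55 pos [ 0.4885 -0.1009  0.0822] jawyaw -0.107 tilt 0.001 q6 -0.20 F [-2.94 -1.1  -1.95] T [-0.084  0.262  0.427] open 0.0432
```

jog_arm([
  [[0,0,0],[0,0,-0.016],1],
  [[0,0,0],[0,0,-0.03],1],
])

```text
t: 18.8
tool_pos: [0.4883, -0.1009, 0.0822]
orientation: [2.527, 1.866, 0.001]
force: [-0.4, -0.1, -3.9]
opening: 0.0436
```

```bash
python3 -c "
from h import *
s,y=st()"
```

```text
t18.80 pos [ 0.4883 -0.1009  0.0822] jawyaw -0.298 tilt 0.001 q6 -0.01 F [-0.39 -0.13 -3.93] T [-0.074 -0.074  0.447] open 0.0436
```

jog_arm([
  [[0,0,0],[0,0,-0.01],1],
  [[0,0,0],[0,0,-0.016],1],
])

```text
t: 19.05
tool_pos: [0.4882, -0.1008, 0.0823]
orientation: [2.617, 1.737, 0.0]
force: [-0.4, 0.9, -3.5]
opening: 0.0431
```

```bash
python3 -c "
from h import *
s,y=st()"
```

```text
t19.05 pos [ 0.4882 -0.1008  0.0823] jawyaw -0.399 tilt 0.001 q6 0.09 F [-0.39  0.91 -3.52] T [-0.099 -0.025  1.518] open 0.0431
```

jog_arm([
  [[0,0,0],[0,0,-0.01],1],
  [[0,0,0],[0,0,-0.016],1],
])

```text
t: 19.3
tool_pos: [0.4885, -0.1003, 0.0825]
orientation: [2.701, 1.603, 0.001]
force: [1.4, 3.0, -2.9]
opening: 0.0433
```

```bash
python3 -c "
from h import *
s,y=st()"
```

```text
t19.30 pos [ 0.4885 -0.1003  0.0825] jawyaw -0.499 tilt 0.001 q6 0.19 F [ 1.4   3.01 -2.92] T [ 0.536 -0.171  1.74 ] open 0.0433
```

jog_arm([
  [[0,0,0],[0,0,0],-0.4],
  [[0,0,0],[0,0,0],-0.6],
  [[0,0,0.05],[0,0,0],-0.8],
  [[0,0,0.1],[0,0,0.02],-0.8],
  [[0.06,0.12,0.1],[0,0,0.05],-0.8],
  [[0.1288,0.2375,0.1],[0,0,0.154],-0.8],
  [[0.1288,0.2375,0.1],[0,0,0.154],-0.8],
  [[0.1288,0.2375,0.1],[0,0,0.154],-0.8],
  [[0.1288,0.2375,0.1],[0,0,0.154],-0.8],
  [[0.1288,0.2375,0.1],[0,0,0.154],-0.8],
])

```text
t: 20.55
tool_pos: [0.566, 0.0422, 0.1428]
orientation: [1.646, 2.675, 0.002]
force: [0.5, 0.4, -0.2]
opening: 0.0835
```

```bash
python3 -c "
from h import *
s,y=st()"
```

```text
t20.55 pos [0.566  0.0422 0.1428] jawyaw 0.468 tilt 0.001 q6 -0.48 F [ 0.52  0.4  -0.16] T [ 0.022 -0.097  0.002] open 0.0835
```

jog_arm([
  [[0,0,-0.05],[0,0,0],-0.6],
  [[0,0,-0.104],[0,0,0],-0.3],
  [[0,0,-0.104],[0,0,0],0],
  [[0,0,-0.104],[0,0,0],1],
  [[0,0,-0.104],[0,0,0],1],
  [[0,0,-0.104],[0,0,0],1],
  [[0,0,-0.104],[0,0,0],1],
], newtons=60)

```text
t: 21.42
tool_pos: [0.5662, 0.0417, 0.0821]
orientation: [1.646, 2.674, 0.001]
force: [-4.6, -2.4, 2.6]
opening: 0.0429
```

jog_arm([
  [[0,0,0],[0,0,-0.016],1],
  [[0,0,0],[0,0,-0.032],1],
  [[0,0,0],[0,0,-0.048],1],
  [[0,0,0],[0,0,-0.064],1],
  [[0,0,0],[0,0,-0.08],1],
])

```text
t: 22.05
tool_pos: [0.5652, 0.0414, 0.0821]
orientation: [2.264, 2.178, -0.003]
force: [-4.1, -0.7, -4.9]
opening: 0.0428
```

```bash
python3 -c "
from h import *
s,y=st()"
```

```text
t22.05 pos [0.5652 0.0414 0.0821] jawyaw -0.039 tilt 0.002 q6 0.02 F [-4.14 -0.66 -4.93] T [-0.212  0.545  0.449] open 0.0428
```

jog_arm([
  [[0,0,0],[0,0,-0.016],1],
  [[0,0,0],[0,0,-0.03],1],
])

```text
t: 22.3
tool_pos: [0.5648, 0.0414, 0.0822]
orientation: [2.461, 1.952, -0.004]
force: [-0.8, 0.5, -8.8]
opening: 0.043
```

```bash
python3 -c "
from h import *
s,y=st()"
```

```text
t22.30 pos [0.5648 0.0414 0.0822] jawyaw -0.230 tilt 0.002 q6 0.21 F [-0.81  0.47 -8.8 ] T [-0.065 -0.09   2.194] open 0.0430
```

jog_arm([
  [[0,0,0],[0,0,-0.01],1],
  [[0,0,0],[0,0,-0.016],1],
])

```text
t: 22.55
tool_pos: [0.5648, 0.0421, 0.0824]
orientation: [-2.556, -1.826, 0.003]
force: [0.9, 3.7, -8.3]
opening: 0.0435
```

```bash
python3 -c "
from h import *
s,y=st()"
```

```text
t22.55 pos [0.5648 0.0421 0.0824] jawyaw -0.330 tilt 0.002 q6 0.31 F [ 0.87  3.72 -8.27] T [ 0.482 -0.229  2.081] open 0.0435
```

jog_arm([
  [[0,0,0],[0,0,0],-0.4],
  [[0,0,0],[0,0,0],-0.6],
  [[0,0,0.05],[0,0,0],-0.8],
  [[0,0,0.1],[0,0,0.02],-0.8],
  [[0.03,-0.09,0.1],[0,0,0.05],-0.8],
  [[0.0625,-0.1732,0.1],[0,0,0.1],-0.8],
  [[0.0625,-0.1732,0.1],[0,0,0.1],-0.8],
  [[0.0625,-0.1732,0.1],[0,0,0.1],-0.8],
])

```text
t: 23.55
tool_pos: [0.6028, -0.0626, 0.1432]
orientation: [1.869, 2.524, -0.002]
force: [0.3, 0.7, -0.2]
opening: 0.0839
```

```bash
python3 -c "
from h import *
s,y=st()"
```

```text
t23.55 pos [ 0.6028 -0.0626  0.1432] jawyaw 0.296 tilt 0.002 q6 -0.48 F [ 0.35  0.68 -0.25] T [-0.042 -0.099 -0.085] open 0.0839
```

jog_arm([
  [[-0.0008,0.0013,-0.05],[0,0,0],-0.6],
  [[-0.0008,0.0013,-0.104],[0,0,0],-0.3],
  [[-0.0008,0.0013,-0.104],[0,0,0],0],
  [[-0.0008,0.0013,-0.104],[0,0,0],1],
  [[-0.0008,0.0013,-0.104],[0,0,0],1],
  [[-0.0008,0.0013,-0.104],[0,0,0],1],
  [[-0.0008,0.0013,-0.104],[0,0,0],1],
], newtons=60)

```text
t: 24.42
tool_pos: [0.6022, -0.062, 0.0826]
orientation: [1.869, 2.523, -0.003]
force: [-5.8, 0.0, 3.7]
opening: 0.0428
```

jog_arm([
  [[0,0,0],[0,0,-0.016],1],
  [[0,0,0],[0,0,-0.032],1],
  [[0,0,0],[0,0,-0.048],1],
  [[0,0,0],[0,0,-0.064],1],
  [[0,0,0],[0,0,-0.08],1],
])

```text
t: 25.05
tool_pos: [0.6014, -0.062, 0.0827]
orientation: [2.442, 1.976, -0.006]
force: [-3.0, -0.6, -6.8]
opening: 0.0431
```

```bash
python3 -c "
from h import *
s,y=st()"
```

```text
t25.05 pos [ 0.6014 -0.062   0.0827] jawyaw -0.211 tilt 0.004 q6 0.03 F [-2.97 -0.64 -6.76] T [-0.237  0.452  0.501] open 0.0431
```

jog_arm([
  [[0,0,0],[0,0,-0.016],1],
  [[0,0,0],[0,0,-0.03],1],
])

```text
t: 25.3
tool_pos: [0.6013, -0.0614, 0.0829]
orientation: [-2.619, -1.734, 0.006]
force: [-1.2, -7.4, -6.8]
opening: 0.0432
```

```bash
python3 -c "
from h import *
s,y=st()"
```

```text
t25.30 pos [ 0.6013 -0.0614  0.0829] jawyaw -0.401 tilt 0.004 q6 0.22 F [-1.24 -7.38 -6.77] T [-1.581  0.301  1.686] open 0.0432
```

jog_arm([
  [[0,0,0],[0,0,-0.01],1],
  [[0,0,0],[0,0,-0.016],1],
])

```text
t: 25.55
tool_pos: [0.6015, -0.0607, 0.0831]
orientation: [-2.702, -1.6, 0.005]
force: [-1.3, -6.3, -5.2]
opening: 0.0431
```

```bash
python3 -c "
from h import *
s,y=st()"
```

```text
t25.55 pos [ 0.6015 -0.0607  0.0831] jawyaw -0.501 tilt 0.003 q6 0.32 F [-1.28 -6.3  -5.23] T [-1.384  0.308  1.373] open 0.0431
```

jog_arm([
  [[0,0,0],[0,0,0],-0.4],
  [[0,0,0],[0,0,0],-0.6],
  [[0,0,0.05],[0,0,0],-0.8],
  [[0,0,0.1],[0,0,0.02],-0.8],
  [[-0.1,0.05,0.1],[0,0,0.05],-0.8],
  [[-0.2487,0.1035,0.1],[0,0,0.147],-0.8],
  [[-0.2487,0.1035,0.1],[0,0,0.147],-0.8],
  [[-0.2487,0.1035,0.1],[0,0,0.147],-0.8],
  [[-0.2487,0.1035,0.1],[0,0,0.147],-0.8],
  [[-0.2487,0.1035,0.1],[0,0,0.147],-0.8],
])

```text
t: 26.8
tool_pos: [0.4529, 0.0013, 0.1442]
orientation: [1.706, 2.635, -0.003]
force: [0.1, -0.0, 0.9]
opening: 0.0838
```

```bash
python3 -c "
from h import *
s,y=st()"
```

```text
t26.80 pos [0.4529 0.0013 0.1442] jawyaw 0.422 tilt 0.003 q6 -0.53 F [ 0.14 -0.03  0.93] T [-0.025 -0.179 -0.025] open 0.0838
```

jog_arm([
  [[-0.0008,0,-0.05],[0,0,0],-0.6],
  [[-0.0008,0,-0.106],[0,0,0],-0.3],
  [[-0.0008,0,-0.106],[0,0,0],0],
  [[-0.0008,0,-0.106],[0,0,0],1],
  [[-0.0008,0,-0.106],[0,0,0],1],
  [[-0.0008,0,-0.106],[0,0,0],1],
  [[-0.0008,0,-0.106],[0,0,0],1],
], newtons=60)

```text
t: 27.68
tool_pos: [0.4533, 0.001, 0.0824]
orientation: [1.705, 2.634, -0.003]
force: [-4.3, -1.2, 7.3]
opening: 0.0431
```

jog_arm([
  [[0,0,0],[0,0,-0.016],1],
  [[0,0,0],[0,0,-0.032],1],
  [[0,0,0],[0,0,-0.048],1],
  [[0,0,0],[0,0,-0.064],1],
  [[0,0,0],[0,0,-0.08],1],
])

```text
t: 28.3
tool_pos: [0.4519, 0.0008, 0.0824]
orientation: [2.311, 2.125, -0.008]
force: [-9.2, -0.8, 1.1]
opening: 0.0432
```

```bash
python3 -c "
from h import *
s,y=st()"
```

```text
t28.30 pos [0.4519 0.0008 0.0824] jawyaw -0.084 tilt 0.006 q6 -0.02 F [-9.2  -0.8   1.05] T [-0.403  1.393  0.494] open 0.0432
```

jog_arm([
  [[0,0,0],[0,0,-0.016],1],
  [[0,0,0],[0,0,-0.03],1],
])

```text
t: 28.55
tool_pos: [0.4512, 0.0004, 0.0824]
orientation: [2.502, 1.896, -0.011]
force: [-6.5, -7.3, 0.5]
opening: 0.0429
```

```bash
python3 -c "
from h import *
s,y=st()"
```

```text
t28.55 pos [4.512e-01 4.000e-04 8.240e-02] jawyaw -0.274 tilt 0.007 q6 0.17 F [-6.46 -7.29  0.55] T [-1.374  0.934  1.483] open 0.0429
```

jog_arm([
  [[0,0,0],[0,0,-0.01],1],
  [[0,0,0],[0,0,-0.016],1],
])

```text
t: 28.8
tool_pos: [0.4505, -0.0003, 0.0825]
orientation: [2.594, 1.768, -0.015]
force: [-5.6, -3.9, -0.6]
opening: 0.0435
```

```bash
python3 -c "
from h import *
s,y=st()"
```

```text
t28.80 pos [ 4.505e-01 -3.000e-04  8.250e-02] jawyaw -0.374 tilt 0.010 q6 0.27 F [-5.6  -3.92 -0.63] T [-0.657  0.644  1.137] open 0.0435
```

jog_arm([
  [[0,0,0],[0,0,0],-0.4],
  [[0,0,0],[0,0,0],-0.7],
  [[0,0,0.06],[0,0,0],-0.8],
  [[0,0,0.14],[0,0,0],-0.8],
  [[-0.05,-0.1,0.2],[0,0,0],-0.8],
  [[-0.05,-0.3,0.2],[0,0,0],-0.8],
  [[-0.05,-0.4,0.2],[0,0,0],-0.8],
  [[-0.05,-0.4,0.2],[0,0,0],-0.8],
  [[-0.05,-0.4,0.2],[0,0,0],-0.8],
])

```text
t: 29.92
tool_pos: [0.4201, -0.2442, 0.2031]
orientation: [2.597, 1.761, -0.015]
force: [0.2, 1.3, -0.1]
opening: 0.0836
```

```bash
python3 -c "
from h import *
s,y=st()
a=cv2.imread('pics/top0.png'); r=robot.read_camera('top'); b=cv2.cvtColor(r['pixels'],cv2.COLOR_RGB2BGR)
r=robot.read_camera('scene'); c=cv2.cvtColor(r['pixels'],cv2.COLOR_RGB2BGR)
f=lambda i,x,y:cv2.resize(i[y-70:y+70,x-95:x+95],None,fx=2,fy=2)
cv2.imwrite('pics/end.png',np.vstack([np.hstack([f(a,285,165),f(b,285,165)]),np.hstack([f(cv2.imread('pics/scene0.png'),225,205),f(c,225,205)])]))
"
```

```text
t29.93 pos [ 0.4201 -0.2442  0.2031] jawyaw -0.379 tilt 0.010 q6 -0.24 F [ 0.16  1.3  -0.14] T [-0.029 -0.069 -0.027] open 0.0836
```

View pics/end.png

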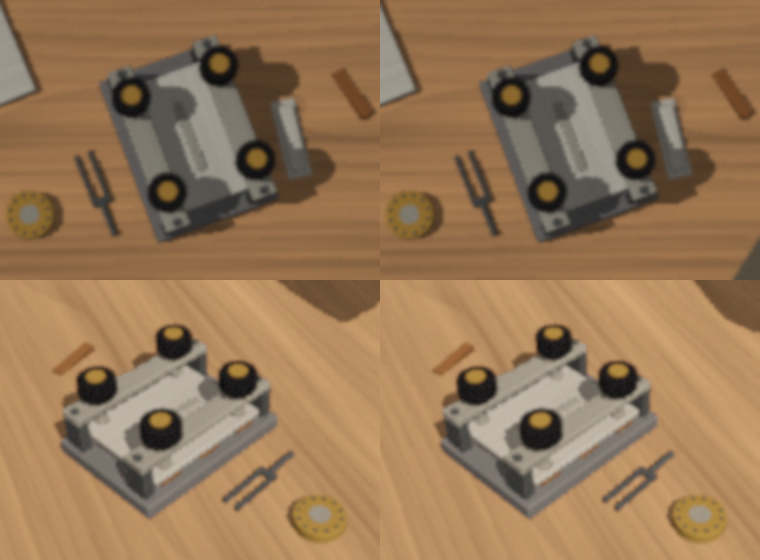

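The before and after crops match. The press at about (285,165) in the top view, the platen, fork, pipe, cover and wedge are all where they were, and the arm is clear of them. I'm handing the job in.

```bash
python3 -c "
from plant import robot
print(robot.close_job())"
```

```text
the job is handed in; nothing more can be done
None
```

All four knobs were brought to first touch and then turned home to their stops, crossing diagonally on both passes. I handed the job in at about 30 s of the 72 s allowed. I called the knobs A to D by position, since the unit numbers cannot be told from the pictures. The diagonal pairs are A–D and B–C.

- **First pass (A, D, B, C):** I turned each knob clockwise in steps of about 0.1 rad until the torque stepped up from about 0.25 N m. It read 0.37 (A and C), 0.40 (D) and 0.39 (B) when I stopped. I estimate at most 0.2 rad past touch for A, C and D, and at most 0.26 rad for B. The limit is 0.35 rad.
- **Second pass (A, D, B, C):** I turned each knob until the torque jumped to between 1.5 and 2.2 N m, then turned on a little so the grip slipped against the stop.
- **Last checks:** The highest wrist force in the end-of-move readings was about 10 N. The before and after pictures show the platen, press, fork, cover, pipe and wedge unmoved, with the arm clear.

No check failed or disagreed. B's first-touch reading was less clear than the others, so I confirmed it with one extra small step. The stops are judged from torque alone, because the unmarked knobs show no angle in the pictures.

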